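Ready the pot furnace: hang the probe, clip the sensor, start

ROBOT

A 6-joint arm with a two-finger parallel gripper is mounted at the origin on the work surface. World frame = base frame: x ahead of the robot, y to its left, z up, the work surface at z = 0. Lengths are in m, angles in rad, forces in N, time in s.
With the tool pointing down it reaches from about 0.35 to 0.775 m from the base axis. Payload 5.5 kg.
Tool frame: the origin (TCP) lies midway between the tips of the shut fingers; the grasp point (between the pads) lies grip_point_offset behind it (grip_point_offset is the distance from the TCP to the grasp point, in m); z points along the fingers, y is the direction in which the jaws open and shut (so a half turn about z gives the same grasp; the last joint's range is limited). The gripper opens to 85 mm and grips with 20 to 120 N. Pads are 22 mm wide; open, the fingers measure 114 mm over their backs; the gripper's body (76 mm by 85 mm) begins 54 mm behind the grasp point. The pads swing forward as they close: fully open they stand 13 mm farther back than shut.
Start: joints at [0.987, 0.313, 0.046, 1.304, 0, 1.431], TCP at [0.247, 0.519, 0.231] pointing down, gripper open.
Joint ranges: [-2.76, 2.76], [-0.86, 1.69], [-1.03, 1.26], [-2.2, 2.34], [-1.47, 1.5], [-3.14, 3.14]. Speed limits (rad/s): [2.57, 2.57, 3.14, 3.14, 3.14, 3.14].

INTERFACE

Orientations are given as a unit quaternion [w, x, y, z].
In Python, from workcell import * gives the robot as it stands.
- The arm moves only by the tool send_rows, never from a script. Its argument "series" is one flat list of numbers, 7 for each row, row after row: the shift along the tool's x, y, z in cm, then the turn, a rotation vector about the tool's x, y, z in degrees, then the opening, from 0 (shut) to 1 (fully open). A call has 1 to 10 rows; each row is the pose to reach, as a shift and turn from the pose commanded when the call began, along the tool's axes at that moment; what a row does not reach only later rows make up. A row lasts 1/12 s, in which the tool goes at most 41.7 mm and 7.16 degrees, less where a joint would pass 70% of its speed; a pose out of reach is approached as far as the arm can. A call with a gripper value outside its range is refused whole. The fingers move at their own pace and stop on an object; "newtons" is the grip in N (left out, the last holds). Time passes only in rows, so rows that repeat a pose let the fingers close. It gives the time, the measured TCP pose, the force and the opening at its end, in the units of the state.
- get_state(): the state, without advancing time (a new reading comes with each control period).
- read_camera(name): name is "side" or "top"; returns the picture (400x640x3 uint8, blue, green, red); there is no depth.
- camera_info(name): a dict with "K" (3x3 intrinsics, pixels), "xyz" and "attitude" of the camera in the world. Camera axes: x right, y down, z forward; pixel columns grow to the right and rows downward; lengths in m; the calibration is good to about 2 mm. A picture is of the moment at which its call begins. camera_info takes no time and is no camera call.
- hand_in(): hands the job in, once; it reports no verdict.
Trained networks look in the newest picture that a camera, given by its name, has taken for a name from the list of things; names that differ only in an ending like _2 or _b are one class to them, and where a whole thing is asked for, a point or a joint stands for the part that bears it (a point fixed in the world has none). Each returns a list of dicts, best first, with "p" (0 to 1); they miss things now and then, are a little off and sometimes report something else, mostly with a low value. They report only what shows in the picture. A call takes as long as a camera call. They do not tell look-alikes from the thing itself.
- silhouettes(camera, label): "pixels" (400x640 bool, what is visible of it) and "box" ([left, top, width, height] in pixels, round what is visible of it).
The state is a dict: "clock": time; "joint_pos": joint angles; "qvel": joint speeds; "tau": joint torques, N m; "tcp_pos": TCP position; "orientation": TCP orientation; "wrist_force": force on the tool from outside, world axes, zero at the start; "ft_torque": the same for the moment, N m; "finger_gap": finger opening in m.
Only numpy, scipy, OpenCV 4.12 (cv2) and the standard library are available. Lean on these libraries where they do the work, as an engineer would, in place of code of your own. Each camera call takes 0.05 s, during which the arm holds its last target. There are 200 camera calls.

TASK

Get the pot furnace ready and start it: pull the red-handled probe up out of its cup and hang it by its collar in the yellow fork, upright, with its stem down in the steel pot. Then pick up the orange sprung clip, squeeze it open and let its jaws close on the upright blue fin at the furnace's front so that it stays there by itself, and after that press the green start button fully in. Do not press the red stop button, leave the other two probes standing in their cups and everything else where it is.

Things in the scene. Friction and masses are not known exactly. Their poses are not given: they have to be found in the camera images.
- probe_red: probe with a red round handle, 192 long, standing upright in one of the holder's three cups (which one varies). Origin at the centre of its tip (lower end), z along it to the handle. Steel stem 12 dia from 0 to 125, steel collar 32 dia from 125 to 130, red handle 18 dia from 130 to 192 (black band near the top). 90 g.
- collar (a point): centre of the underside of the red probe's collar, on its axis 125 above the tip
- probe_blue: same probe with a blue handle, origin at its tip; stays in its cup
- probe_green: same probe with a green handle, origin at its tip; stays in its cup
- holder: fixed holder: grey base 190 x 60 x 8 with three white square cups in a row along its x axis at x = -60, 0, +60; each 28 outside, 20 inside, rim 108 above the table, inner floor 12 above the table. Origin: centre of the underside.
- furnace: fixed pot furnace: steel base 200 (x) x 180 (y), top 35 above the table, with a steel pot 90 outside and 80 inside dia at its centre, rim 100 above the table, inner floor 41. A post 14 x 20 behind the pot at x = +78 carries the fork. Origin: centre of the underside; its front is -x.
- fork: yellow fork over the pot, fixed to the furnace (same axes): two tines 12 wide, 8 thick, along x, with a slot 20 wide between them, open to -x (front). Origin: in the slot's middle over the pot's centre, level with the tines' top faces, 180 above the table. Tines run from x = -37 to +15, the slot is closed from x = +15 on. The collar rests on the tines.
- fin: upright blue plate 4 thick (y), 50 long (x), 80 high, standing on the furnace base, same axes as the furnace. Origin: middle of its front upright edge's thickness, 80 above the table; the plate runs from x = 0 (front free edge) to +50 and z = -45 to +35.
- clip: orange sprung clip lying on its side on the table, 18 high, 100 long, 43 g, a black disc (20 dia, 6 high) on top at the pivot. Origin: pivot axis at the underside; x to the jaws, z up as it lies. Closed: handles from x = -10 to -60, flaring, 38 across at x = -35, 49 at the tail; flat steel jaws from x = 22 to 42, gap 2.4. This body is the lever on its y > 0 side; the other mirrors it.
- jaws (a point): middle of the closed jaws: x = +32, y = 0, z = +9 in the clip's frame (moves with the y > 0 lever)
- clip_jaw (a joint): angle between the clip's levers: 0 closed, about 0.05 on the fin, 0.4 rad fully squeezed. Squeezed (8 N) along y the handles stop parallel at 26 across, each lever turned by 0.2 rad, and the jaws are open 20 at the tips, 11 at x = 22. The fin may enter as far as x = 20.
- start_top (a point): centre of the top face of the green start button (30 dia, travel 6, 5 N) on the cream control box
- start (a joint): travel of the start button: 0 out, 0.006 m fully in
- stop_top (a point): centre of the top face of the red stop button beside it, same size; not to be pressed
- stop (a joint): travel of the stop button
- control: fixed cream control box 100 x 150 x 50 high; origin: centre of the underside
- beaker: glass beaker 68 dia, 85 high, origin at its underside
- reagent: amber bottle 56 dia, 110 high, origin at its underside
- jar: clear jar with a blue cap 60 dia, 70 high, origin at its underside
- weight: brass weight 36 dia, 48 high, origin at its underside
- spatula: spatula 150 long lying in the steel tray at the right side
Not all that is in view belongs to the job. Of the things like the clip, leave any that is pink, purple or turquoise; of the rest the smaller one is meant.

How it is judged:
By the outcome, as a careful person would: the job done as asked, in the order asked, and still so for the second after the job is handed in, with the robot touching nothing.
It also fails if it takes over 61 s, if anything falls off the work surface, if the arm or the gripper's body presses on something with over 40 N, if the wrist force passes 120 N, or if a joint passes its speed limit or range.

## Working session

There is one attempt and no reset: what is moved stays moved. The work goes in short steps, Python scripts to look and compute and a tool call to move; the robot and the scene stay as the last step left them, time stands still between calls to the robot, and variables do not carry over. Pictures are saved under pics/ and viewed, about 8 in all and at most 12, crops included, and the job is handed in when it is done.

Besides the shell and the picture viewer there is one more tool, called after "Call:" as name(argument=value, ...), one argument or row to a line, values as JSON. send_rows: Moves the arm, as the interface text tells. Its arguments: {"type":"object","properties":{"series":{"type":"array"},"newtons":{"type":"number"}},"required":["series"]}

```bash
ls; mkdir -p pics; python3 - <<'E'
from workcell import *
import cv2,numpy as np
print(get_state())
for n in("side","top"):
    i=camera_info(n);print(n,i)
    cv2.imwrite(f"pics/{n}0.png",read_camera(n))
E
```

```text
pics
{'clock': 0.0, 'joint_pos': array([9.87383162e-01, 3.13998147e-01, 4.49957159e-02, 1.30359110e+00,
       2.07729591e-05, 1.43118710e+00]), 'qvel': array([-0.0018239 , -0.00037093, -0.00071354, -0.00030938, -0.00046019,
        0.00153857]), 'tau': array([ 1.93065614e-03, -4.80623782e+01,  2.98536122e+01,  1.92429830e-02,
        1.89970106e-04, -2.50992298e-05]), 'tcp_pos': array([0.24662308, 0.51887334, 0.23041699]), 'orientation': array([-3.27540800e-04,  2.20085274e-01,  9.75480222e-01, -8.36847936e-04]), 'wrist_force': array([-0.10155813,  0.68148403, -0.75076199]), 'ft_torque': array([ 0.02928394,  0.03012268, -0.00479735]), 'finger_gap': 0.08538133881053067}
side {'K': array([[394.15013368,   0.        , 317.77155668],
       [  0.        , 394.15013368, 202.39591103],
       [  0.        ,   0.        ,   1.        ]]), 'xyz': array([0.15804835, 0.46568558, 0.97490601]), 'attitude': array([ 0.1097699 , -0.29099915,  0.8958642 , -0.31732854])}
top {'K': array([[410.5858239 ,   0.        , 319.51508044],
       [  0.        , 410.5858239 , 204.54937059],
       [  0.        ,   0.        ,   1.        ]]), 'xyz': array([ 0.45585748, -0.07673246,  1.36284   ]), 'attitude': array([ 0.03105796, -0.70252996,  0.7094487 , -0.04657909])}
```

View pics/side0.png

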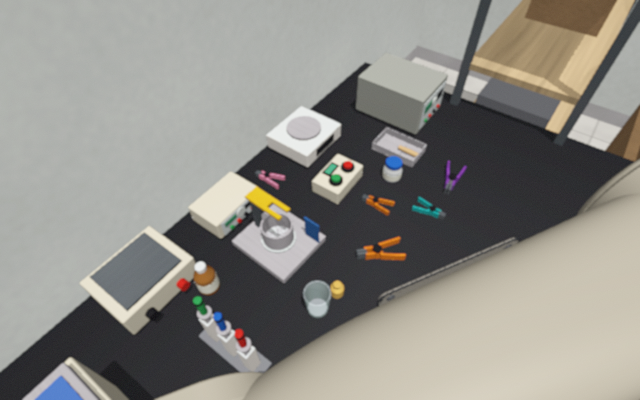

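View pics/top0.png

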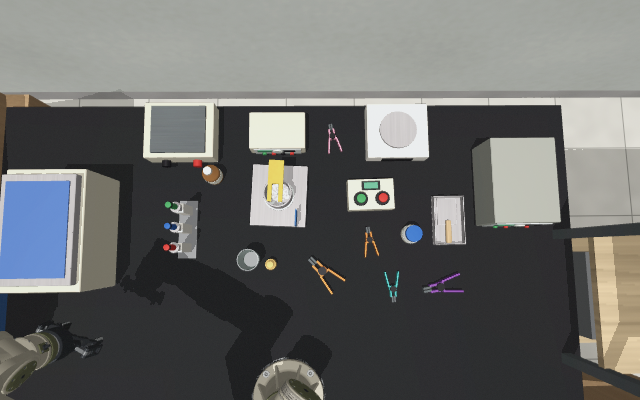

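The top picture shows the red probe at (168,247) with blue and green above it. The furnace is at (279,195) with the yellow fork at (275,180) and the fin at (297,215). The green button is at (361,198) and the red one at (382,198). There are four small look-alikes plus one more orange clip: orange at (370,241), bigger orange at (325,273), turquoise at (392,286), purple at (445,284) and pink at (334,138). The smaller orange one at (370,241) fits the description.

```bash
cat > h.py <<'E'
from workcell import *
import cv2,numpy as np
from scipy.spatial.transform import Rotation as R
from scipy.optimize import least_squares
def rot(q): return R.from_quat(np.r_[q[1:],q[0]])
C={n:camera_info(n) for n in("side","top")}
def proj(n,P):
    c=C[n];p=rot(c["attitude"]).inv().apply(np.atleast_2d(P)-c["xyz"])@c["K"].T
    return p[:,:2]/p[:,2:]
def ray(n,uv):
    c=C[n];uv=np.atleast_2d(uv).astype(float)
    return rot(c["attitude"]).apply(np.c_[uv,np.ones(len(uv))]@np.linalg.inv(c["K"]).T)
def onz(n,uv,z):
    d=ray(n,uv);o=C[n]["xyz"];return o+d*((z-o[2])/d[:,2])[:,None]
def tri(us,ut):
    "3D point from side & top pixels; returns point and pixel residual"
    f=lambda P:np.r_[(proj("side",P)[0]-us),(proj("top",P)[0]-ut)]
    r=least_squares(f,onz("top",ut,.05)[0]);return r.x,np.round(r.fun,1)
def sil(n,l,k=4): return silhouettes(n,l)[:k]
def cen(m): 
    y,x=np.nonzero(m);return np.array([x.mean(),y.mean()])
E
python3 - <<'E'
from h import *
import pickle
np.set_printoptions(precision=4,suppress=True)
for n in C: read_camera(n)
D={}
for l in["probe_red","probe_blue","probe_green","holder","furnace","fork","fin","clip","start_top","stop_top","control"]:
    for n in C:
        D[l,n]=r=sil(n,l,6)
        print(l,n,[(round(d["p"],2),np.round(d["box"],0).tolist(),int(d["pixels"].sum()),cen(d["pixels"]).round(1).tolist()) for d in r])
pickle.dump(D,open("D.pkl","wb"))
t=cv2.imread("pics/top0.png");s=cv2.imread("pics/side0.png")
z=lambda a,x,y,w,h,W,H:cv2.resize(a[y:y+h,x:x+w],(W,H),interpolation=cv2.INTER_CUBIC)
cv2.imwrite("pics/c1.png",np.vstack([np.hstack([z(t,240,150,80,60,400,300),z(t,340,170,80,60+40,240,300)[:, :],z(t,155,195,50,75,160,300)[:, :]]),np.hstack([z(s,225,175,107,80,400,300),z(s,320,160,106,80,400,300)])]))
E
```

```text
probe_red side [(0.65, [236.0, 333.0, 14.0, 22.0], 287, [241.7, 342.0])]
probe_red top [(0.63, [161.0, 242.0, 19.0, 10.0], 134, [171.5, 247.0]), (0.32, [436.0, 201.0, 22.0, 43.0], 646, [446.1, 214.7])]
probe_blue side [(0.55, [212.0, 313.0, 18.0, 24.0], 279, [221.3, 325.3])]
probe_blue top [(0.66, [163.0, 221.0, 18.0, 15.0], 155, [172.6, 226.3]), (0.23, [358.0, 195.0, 7.0, 10.0], 72, [361.2, 197.9])]
probe_green side [(0.8, [190.0, 293.0, 20.0, 28.0], 263, [201.8, 309.0])]
probe_green top []
holder side [(0.69, [198.0, 311.0, 71.0, 59.0], 1511, [232.4, 349.3]), (0.33, [344.0, 162.0, 8.0, 6.0], 59, [347.0, 164.6])]
holder top [(0.66, [180.0, 201.0, 18.0, 56.0], 1061, [187.7, 229.1])]
furnace side [(0.88, [232.0, 185.0, 96.0, 100.0], 4712, [276.5, 236.2]), (0.66, [307.0, 219.0, 12.0, 21.0], 290, [311.4, 229.4])]
furnace top [(0.97, [249.0, 158.0, 60.0, 68.0], 3475, [278.3, 194.6]), (0.43, [263.0, 261.0, 12.0, 9.0], 76, [270.4, 263.9])]
fork side [(0.87, [245.0, 189.0, 42.0, 33.0], 580, [265.7, 202.4]), (0.24, [306.0, 218.0, 15.0, 22.0], 259, [311.1, 229.4])]
fork top [(0.81, [271.0, 15
[... 547 characters left out ...]
8.0, 272.0, 10.0, 28.0], 146, [393.1, 288.2]), (0.61, [331.0, 126.0, 8.0, 16.0], 81, [331.6, 133.8]), (0.58, [424.0, 273.0, 38.0, 21.0], 282, [437.8, 286.5]), (0.43, [249.0, 159.0, 62.0, 69.0], 3469, [278.4, 194.6])]
start_top side [(0.58, [342.0, 162.0, 10.0, 5.0], 62, [346.9, 164.4])]
start_top top [(0.61, [433.0, 198.0, 23.0, 45.0], 654, [446.4, 214.3]), (0.42, [359.0, 194.0, 7.0, 8.0], 68, [360.9, 197.9])]
stop_top side []
stop_top top []
control side [(0.84, [312.0, 154.0, 51.0, 45.0], 1550, [336.5, 178.0]), (0.5, [247.0, 187.0, 38.0, 34.0], 544, [264.6, 201.5])]
control top [(0.58, [344.0, 178.0, 50.0, 37.0], 1570, [370.1, 194.6]), (0.55, [375.0, 194.0, 11.0, 9.0], 47, [382.0, 197.2])]
```

View pics/c1.png

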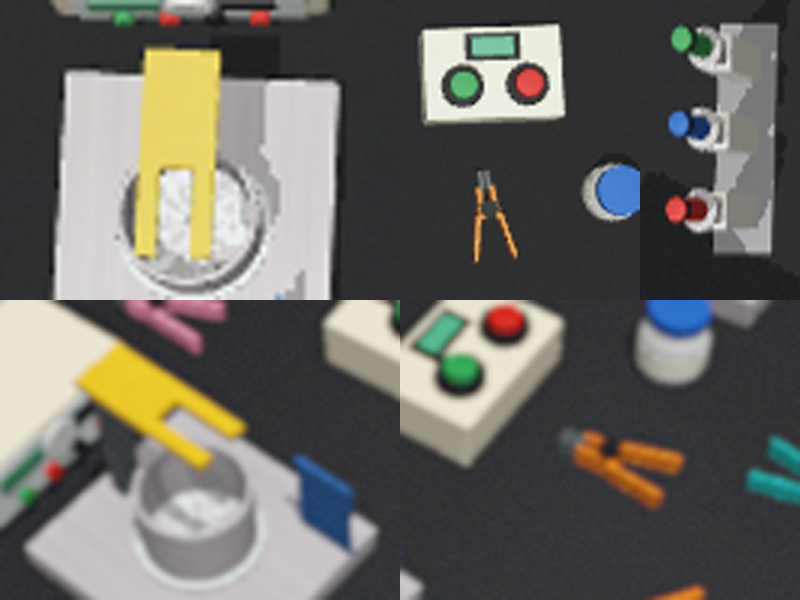

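The crop confirms the smaller orange clip, at top pixels: jaw tip about (368,227), tails about (365,257) and (378,256). The fork slot opens toward the robot, and the fin stands at the front right of the furnace base. Next I fit models to colour masks in both views.

```bash
cat > fit.py <<'E'
from h import *
from scipy.optimize import minimize
S=6
np.set_printoptions(precision=4,suppress=True)
def mask(n,img,fn,roi):
    x,y,w,h=roi
    a=img[y:y+h,x:x+w].astype(np.float32)
    a=cv2.resize(a,(w*S,h*S),interpolation=cv2.INTER_LINEAR)
    return fn(a[...,0],a[...,1],a[...,2])
def rend(n,parts,roi):
    x,y,w,h=roi;m=np.zeros((h*S,w*S),np.uint8)
    for P in parts:
        uv=(proj(n,P)-[x,y]+.5)*S-.5
        cv2.fillConvexPoly(m,np.round(cv2.convexHull(uv.astype(np.float32))*16).astype(np.int32),1,shift=4)
    return m.astype(bool)
def hullmask(m):
    o=np.zeros(m.shape,np.uint8);k=cv2.morphologyEx(m.astype(np.uint8),cv2.MORPH_OPEN,np.ones((5,5)))
    p=cv2.findNonZero(k);cv2.fillConvexPoly(o,cv2.convexHull(p),1);return o.astype(bool)
def fit(masks,model,p0,steps):
    def f(p):
        c=0
        for n,m,roi in masks:
            r=rend(n,model(p),roi);c+=1-(r&m).sum()/(r|m).sum()
        return c/len(masks)
    p0=np.array(p0,float);b=None
    for k in(1,.3):
        s=np.vstack([p0]+[p0+np.eye(len(p0))[i]*steps[i]*k for i in range(len(p0))])
        r=minimize(f,p0,method="Nelder-Mead",options=dict(initial_simplex=s,xatol=1e-5,fatol=1e-5,maxiter=800));p0=r.x
    return r.x,r.fun
def box(a,b): return np.array([[x,y,z] for x in(a[0],b[0]) for y in(a[1],b[1]) for z in(a[2],b[2])])/1000.
def place(P,x,y,yaw): 
    c,s=np.cos(yaw),np.sin(yaw);return np.c_[x+c*P[:,0]-s*P[:,1],y+s*P[:,0]+c*P[:,1],P[:,2]]
def circ(r,z,c): 
    a=np.linspace(0,2*np.pi,24,endpoint=False);return np.c_[c[0]+r*np.cos(a),c[1]+r*np.sin(a),0*a+z]
RED=lambda b,g,r:(r>90)&(r>1.8*g)&(r>1.8*b)
E
cat > m1.py <<'E'
from fit import *
I={n:cv2.imread(f"pics/{n}0.png") for n in C}
yel=lambda b,g,r:(r>120)&(g>.6*r)&(b<.6*g)
M=[("top",mask("top",I["top"],yel,(258,150,36,60)),(258,150,36,60)),("side",mask("side",I["side"],yel,(238,180,58,50)),(238,180,58,50))]
def fork(p):
    x,y,w,L=p[:4];z=180
    return [place(b,x,y,w) for b in(box((-37,10,z-8),(15,22,z)),box((-37,-22,z-8),(15,-10,z)),box((15,-22,z-8),(L*1000,22,z)))]
o=onz("top",(275,189),.18)[0]
for ms in(M,M[:1],M[1:]): print("fork",*fit(ms,fork,[o[0],o[1],0,.09],[.01,.01,.1,.01]))
# fin
blu=lambda b,g,r:(b>60)&(b>1.5*r)&(b>1.25*g)
roi=(296,210,32,40);rt=(288,195,20,40)
m=[("side",mask("side",I["side"],blu,roi),roi)]
fin=lambda p:[place(box((0,-2,35),(50,2,115)),*p)]
f0=tri(np.array((312,229)),np.array((297,215)))[0]
print("fin",*fit(m,fin,[f0[0]-.02,f0[1],0],[.01,.01,.1]))
mt=[("top",mask("top",I["top"],blu,rt),rt)]
print("fin top",mt[0][1].sum()/36, *fit(m+mt,fin,[f0[0]-.02,f0[1],0],[.01,.01,.1]))
# red handle
r1=(155,236,30,22);r2=(228,322,30,34)
ms=[("top",hullmask(mask("top",I["top"],lambda b,g,r:(r>60)&(r>1.8*g)&(r>1.8*b),r1)),r1),("side",hullmask(mask("side",I["side"],RED,r2)),r2)]
h=lambda p:[np.vstack([circ(.009,.142,p[:2]),circ(.009,.204,p[2:4])])]
t0=onz("top",(166,247),.204)[0]
print("red",*fit(ms,h,[*t0[:2],*t0[:2]],[.005]*4)); h2=lambda p:h([*p,*p]);print("upright",*fit(ms,h2,t0[:2],[.005]*2))
for mm in ms: print(fit([mm],h2,t0[:2],[.005]*2))
# clip
r1=(358,222,28,42);r2=(352,188,46,34)
nd=lambda b,g,r:(b+g+r>190)
org=lambda b,g,r:((r>90)&(r>1.6*b))|(b+g+r>240)
def clip(p): 
    q=np.array([(-60,24.5),(-60,-24.5),(42,4),(42,-4),(22,9),(22,-9),(-35,19),(-35,-19)])/1000
    return [place(np.vstack([np.c_[q,0*q[:,0]],np.c_[q,0*q[:,0]+.018]]),*p)]
mt=hullmask(mask("top",I["top"],org,r1));msd=hullmask(mask("side",I["side"],org,r2))
c0=onz("top",(369.5,238),.01)[0]
for a in([("top",mt,r1),("side",msd,r2)],[("top",mt,r1)],[("side",msd,r2)]): print("clip",*fit(a,clip,[*c0[:2],0],[.01,.01,.15]))
# buttons
gr=lambda b,g,r:(g>80)&(g>1.5*r)&(g>1.3*b)
a=mask("top",I["top"],gr,(352,190,16,16));b=mask("side",I["side"],gr,(326,170,20,18))
ca=(cen(a)+.5)/S-.5+[352,190];cb=(cen(b)+.5)/S-.5+[326,170]
print("start",a.sum()/36,b.sum()/36,ca,cb,tri(cb,ca),onz("top",ca,.06))
st=get_state();print(st["clock"],grip_point_offset,rot(st["orientation"]).as_matrix())
E
python3 m1.py
```

```text
fork [ 0.6363  0.0256 -0.0508  0.0836] 0.1257567692273065
fork [ 0.6367  0.0269 -0.0514  0.0837] 0.08519450560973052
fork [ 0.6361  0.0233 -0.0585  0.0821] 0.09703165635369027
fin [ 0.5341 -0.0336 -0.0591] 0.12390104273154778
fin top 26.86111111111111 [ 0.5312 -0.0305 -0.0195] 0.3058032410763248
red [0.4702 0.3287 0.4673 0.3257] 0.18722071481586283
upright [0.4688 0.3266] 0.21142117904371677
(array([0.4689, 0.3292]), np.float64(0.11968348170128584))
(array([0.4703, 0.3248]), np.float64(0.16772554002541296))
clip [ 0.4927 -0.2694  0.127 ] 0.11475705003549874
clip [ 0.4929 -0.2689  0.1242] 0.056668673144724346
clip [ 0.4927 -0.2722  0.1118] 0.153184165232358
start 73.61111111111111 63.0 [360.8356 197.8788] [335.3643 178.08  ] (array([ 0.6191, -0.2382,  0.0658]), array([-0., -0.,  0.,  0.])) [[ 0.6198 -0.2389  0.06  ]]
1.3 0.0187 [[-0.9031  0.4294  0.0001]
 [ 0.4294  0.9031  0.0001]
 [ 0.      0.0001 -1.    ]]
```

```bash
cat >> h.py <<'E'
def down(ydir):
    "tool pointing down, tool y along world angle ydir; nearest of the two half turns to current"
    out=[]
    for a in(ydir,ydir+np.pi):
        y=np.array([np.cos(a),np.sin(a),0]);z=np.array([0,0,-1.]);out.append(R.from_matrix(np.c_[np.cross(y,z),y,z]))
    return out
def go(pts,ydir,base=None):
    "rows for world TCP points, relative to pose base=(pos,R)"
    st=get_state()
    p,r=base if base else (st["tcp_pos"],rot(st["orientation"]))
    c=down(ydir);d=min(((r.inv()*q).as_rotvec(degrees=True) for q in c),key=np.linalg.norm)
    for t in pts: print("shift cm",np.round(r.inv().apply(np.array(t)-p)*100,2),"turn",np.round(d,2))
def st():
    s=get_state();print(round(s["clock"],2),s["tcp_pos"].round(4),rot(s["orientation"]).as_matrix().round(3).tolist(),"F",s["wrist_force"].round(1),"gap",round(s["finger_gap"],4),"q",s["joint_pos"].round(2))
E
python3 -c "
from h import *
go([(.469,.327,.26),(.469,.327,.166)],np.pi/2)"
```

```text
shift cm [-28.31  -7.83  -2.87] turn [ 1.000e-02  0.000e+00 -2.543e+01]
shift cm [-28.31  -7.84   6.53] turn [ 1.000e-02  0.000e+00 -2.543e+01]
```

Call:
send_rows(
  series=[-5, -1.4, -2.8, 0, 0, -6, 1, -9, -2.5, -2.8, 0, 0, -12, 1, -13, -3.6, -2.8, 0, 0, -18, 1, -17, -4.7, -2.8, 0, 0, -24, 1, -21, -5.8, -2.8, 0, 0, -25.4, 1, -25, -6.9, -2.8, 0, 0, -25.4, 1, -28.3, -7.8, -2.8, 0, 0, -25.4, 1, -28.3, -7.8, -2.8, 0, 0, -25.4, 1, -28.3, -7.8, -2.8, 0, 0, -25.4, 1],
)

```text
clock: 2.05
tcp_pos: [0.4712, 0.3253, 0.2589]
orientation: [0.0, 0.003, 1.0, -0.0]
wrist_force: [-0.1, 0.6, 0.8]
finger_gap: 0.0857
```

```bash
python3 -c "
from h import *
st();go([(.469,.327,.166)],np.pi/2)
z=lambda a,x,y,w,h,W,H:cv2.resize(a[y:y+h,x:x+w],(W,H),interpolation=cv2.INTER_CUBIC)
t=read_camera('top');s=read_camera('side')
cv2.imwrite('pics/c2.png',np.hstack([z(t,130,190,90,100,360,400),z(s,180,280,90,100,360,400)]))"
```

```text
2.05 [0.4712 0.3253 0.2589] [[-1.0, 0.005, 0.0], [0.005, 1.0, -0.0], [-0.0, -0.0, -1.0]] F [-0.1  0.6  0.8] gap 0.0857 q [ 0.46  0.3   0.1   1.37 -0.    0.47]
shift cm [0.22 0.17 9.29] turn [-0.01  0.   -0.31]
```

View pics/c2.png

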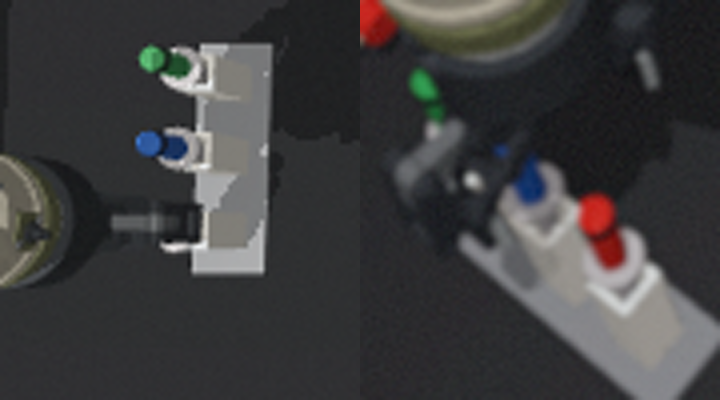

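The top crop shows the gripper over the red probe's place, about px (170,246). In the side crop the gripper is at about (202,325) and the red handle at (242,342). I check that against the projection.

```bash
python3 -c "
from h import *
st()
for n in C: print(n,proj(n,[(.471,.325,.26),(.471,.365,.27),(.471,.285,.27),(.469,.327,.204),(.469,.327,.142)]).round(1).tolist())"
```

```text
2.15 [0.4687 0.3274 0.2591] [[-1.0, 0.001, -0.001], [0.001, 1.0, 0.0], [0.001, 0.0, -1.0]] F [-0.4  0.2 -0.1] gap 0.0855 q [0.47 0.3  0.1  1.37 0.   0.47]
side [[232.7, 320.1], [216.3, 335.1], [246.3, 301.8], [237.7, 332.7], [242.7, 343.8]]
top [[159.1, 245.8], [142.3, 245.9], [173.0, 245.6], [165.7, 246.7], [173.1, 246.9]]
```

Call:
send_rows(
  series=[0, 0, 2, 0, 0, 0, 1, 0, 0, 5, 0, 0, 0, 1, 0, 0, 8, 0, 0, 0, 1, 0, 0, 9.3, 0, 0, 0, 1, 0, 0, 9.3, 0, 0, 0, 1, 0, 0, 9.3, 0, 0, 0, 0, 0, 0, 9.3, 0, 0, 0, 0, 0, 0, 9.3, 0, 0, 0, 0, 0, 0, 9.3, 0, 0, 0, 0, 0, 0, 9.3, 0, 0, 0, 0],
  newtons=50,
)

```text
clock: 2.98
tcp_pos: [0.4696, 0.3278, 0.1676]
orientation: [0.001, 0.0, 1.0, 0.001]
wrist_force: [1.1, 0.0, 0.2]
finger_gap: 0.0257
```

```bash
python3 -c "
from h import *
st()"
```

```text
2.98 [0.4696 0.3278 0.1676] [[-1.0, 0.0, 0.002], [0.0, 1.0, 0.001], [-0.002, 0.001, -1.0]] F [1.1 0.  0.2] gap 0.0257 q [ 0.47  0.33 -0.08  1.15  0.    0.47]
```

Call:
send_rows(
  series=[0, 0, 0, 0, 0, 0, 0, 0, 0, 0, 0, 0, 0, 0, 0, 0, 0, 0, 0, 0, 0, 0, 0, 0, 0, 0, 0, 0],
)

```text
clock: 3.32
tcp_pos: [0.4697, 0.3277, 0.1674]
orientation: [0.001, 0.0, 1.0, 0.001]
wrist_force: [-0.5, 0.4, 5.0]
finger_gap: 0.0169
```

Call:
send_rows(
  series=[0, 0, -1, 0, 0, 0, 0, 0, 0, -3, 0, 0, 0, 0, 0, 0, -6, 0, 0, 0, 0, 0, 0, -9, 0, 0, 0, 0, 0, 0, -12, 0, 0, 0, 0, 0, 0, -15, 0, 0, 0, 0, 0, 0, -18, 0, 0, 0, 0, 0, 0, -20, 0, 0, 0, 0, 0, 0, -21, 0, 0, 0, 0],
)

```text
clock: 4.07
tcp_pos: [0.4693, 0.3274, 0.38]
orientation: [0.002, 0.0, 1.0, 0.001]
wrist_force: [0.6, 0.0, -0.5]
finger_gap: 0.0165
```

```bash
python3 -c "
from h import *
st();go([(.628,.0255,.38)],np.pi/2)
t=read_camera('top');s=read_camera('side')
cv2.imwrite('pics/top3.png',t);cv2.imwrite('pics/side3.png',s)
cv2.imwrite('pics/v3.png',np.hstack([t[100:300,100:300],s[150:400,100:350][:200]]).repeat(2,0).repeat(2,1)[:, :800])"
```

```text
4.07 [0.4693 0.3274 0.38  ] [[-1.0, 0.001, 0.004], [0.001, 1.0, 0.002], [-0.004, 0.002, -1.0]] F [ 0.6  0.  -0.5] gap 0.0165 q [ 0.47  0.32  0.42  1.66 -0.    0.47]
shift cm [-15.89 -30.18   0.  ] turn [ 0.1   0.21 -0.04]
```

View pics/v3.png

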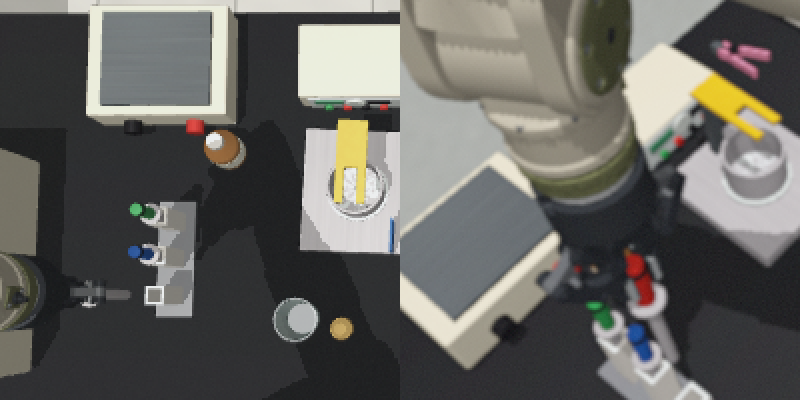

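The top crop shows the red cup empty at about px (177,247). In the side crop the red probe is held upright in the gripper, with its collar at about px (224,300). Next, over the fork.

Call:
send_rows(
  series=[-1.0, -1.9, 0, 0, 0, 0, 0, -2.6, -4.9, 0, 0, 0, 0, 0, -4.3, -8.2, 0, 0, 0, 0, 0, -6, -11.4, 0, 0, 0, 0, 0, -7.8, -14.8, 0, 0, 0, 0, 0, -9.6, -18.2, 0, 0, 0, 0, 0, -11.4, -21.6, 0, 0, 0, 0, 0, -13, -24.7, 0, 0, 0, 0, 0, -14.4, -27.4, 0, 0.1, 0.2, 0, 0, -15.3, -29.1, 0, 0.1, 0.2, 0, 0],
)

```text
clock: 5.0
tcp_pos: [0.6225, 0.033, 0.374]
orientation: [-0.003, 0.002, 1.0, -0.001]
wrist_force: [-0.0, 1.1, -0.5]
finger_gap: 0.0171
```

Call:
send_rows(
  series=[-0.6, -1.1, 0, 0, 0, 0, 0, -0.6, -1.1, 0, 0, 0, 0, 0, -0.6, -1.1, 0, 0, 0, 0, 0],
)

```text
clock: 5.25
tcp_pos: [0.6276, 0.0253, 0.3752]
orientation: [-0.003, 0.001, 1.0, -0.0]
wrist_force: [0.1, 0.3, -0.5]
finger_gap: 0.0165
```

```bash
python3 -c "
from h import *
st();go([(.628,.0255,.38)],np.pi/2)
t=read_camera('top');s=read_camera('side');st()
cv2.imwrite('pics/top4.png',t);cv2.imwrite('pics/side4.png',s)
z=lambda a,x,y,w,h,W,H:cv2.resize(a[y:y+h,x:x+w],(W,H),interpolation=cv2.INTER_CUBIC)
cv2.imwrite('pics/v4.png',np.hstack([z(t,220,140,100,100,400,400),z(s,210,130,100,100,400,400)]))
P=[(.628,.0255,.225),(.628,.0255,.35),(.628,.0255,.355),(.628,.0255,.417)]
for n in C: print(n,proj(n,P).round(1).tolist())"
```

```text
5.25 [0.6276 0.0253 0.3752] [[-1.0, 0.001, -0.006], [0.001, 1.0, -0.001], [0.006, -0.001, -1.0]] F [ 0.1  0.3 -0.5] gap 0.0165 q [-0.09  0.46  0.61  1.73 -0.   -0.09]
shift cm [-0.04  0.02 -0.48] turn [-0.06 -0.32 -0.08]
5.35 [0.6272 0.0265 0.3762] [[-1.0, -0.001, -0.004], [-0.001, 1.0, -0.001], [0.004, -0.001, -1.0]] F [ 0.3  0.4 -0.5] gap 0.0169 q [-0.08  0.46  0.61  1.73 -0.   -0.09]
side [[273.7, 196.4], [268.2, 160.5], [267.9, 158.9], [264.7, 137.9]]
top [[273.6, 188.3], [269.0, 180.8], [268.8, 180.5], [266.2, 176.0]]
```

View pics/v4.png

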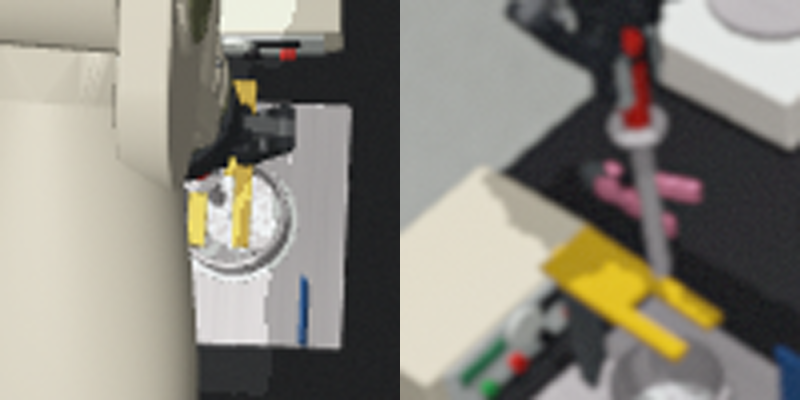

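```bash
python3 -c "
from h import *
st()
print('collar',onz('side',[(269.3,161.8)],.3485),'tip',onz('side',[(275,198.0)],.222))
I=cv2.imread('pics/top4.png')
z=lambda a,x,y,w,h,W,H:cv2.resize(a[y:y+h,x:x+w],(W,H),interpolation=cv2.INTER_CUBIC)
s=cv2.imread('pics/side4.png')
for v in range(164,198,4):
    row=s[v,262:288].astype(int).sum(1); print(v,row.tolist())
"
```

```text
5.35 [0.6272 0.0265 0.3762] [[-1.0, -0.001, -0.004], [-0.001, 1.0, -0.001], [0.004, -0.001, -1.0]] F [ 0.3  0.4 -0.5] gap 0.0169 q [-0.08  0.46  0.61  1.73 -0.   -0.09]
collar [[0.62445147 0.02606901 0.3485    ]] tip [[0.62377817 0.02586358 0.222     ]]
164 [228, 359, 460, 512, 541, 562, 561, 557, 563, 562, 542, 486, 389, 275, 175, 133, 120, 132, 132, 128, 131, 119, 128, 122, 133, 125]
168 [124, 118, 114, 116, 132, 199, 284, 331, 339, 330, 296, 220, 143, 124, 127, 128, 127, 129, 126, 122, 133, 129, 136, 122, 129, 125]
172 [433, 459, 388, 255, 143, 134, 227, 304, 345, 354, 338, 285, 229, 180, 156, 137, 121, 124, 129, 125, 121, 130, 124, 131, 131, 131]
176 [384, 355, 284, 191, 154, 158, 225, 307, 372, 392, 395, 384, 389, 407, 434, 445, 444, 442, 452, 470, 494, 476, 381, 240, 154, 128]
180 [187, 223, 261, 306, 330, 354, 369, 370, 374, 388, 399, 386, 324, 229, 157, 143, 170, 194, 206, 230, 246, 253, 223, 178, 136, 125]
184 [75, 84, 80, 82, 92, 114, 156, 205, 271, 351, 391, 394, 383, 373, 381, 357, 271, 163, 131, 133, 138, 132, 130, 129, 137, 138]
188 [112, 96, 77, 85, 87, 90, 75, 93, 170, 296, 370, 397, 387, 354, 316, 280, 225, 173, 139, 131, 130, 132, 129, 133, 138, 138]
192 [350, 345, 303, 273, 225, 158, 102, 81, 92, 201, 323, 382, 395, 367, 295, 191, 109, 98, 101, 109, 121, 126, 132, 135, 129, 137]
196 [443, 441, 415, 377, 366, 356, 352, 345, 318, 304, 309, 349, 384, 393, 353, 263, 142, 91, 81, 102, 87, 79, 92, 95, 90, 95]
```

Call:
send_rows(
  series=[-0.4, -0.15, 0, 0, 0, 0, 0, -0.4, -0.15, 1, 0, 0, 0, 0, -0.4, -0.15, 2.5, 0, 0, 0, 0, -0.4, -0.15, 4.5, 0, 0, 0, 0, -0.4, -0.15, 6.5, 0, 0, 0, 0, -0.4, -0.15, 8.5, 0, 0, 0, 0, -0.4, -0.15, 10.5, 0, 0, 0, 0, -0.4, -0.15, 12.5, 0, 0, 0, 0, -0.4, -0.15, 13.5, 0, 0, 0, 0, -0.4, -0.15, 14, 0, 0, 0, 0],
)

```text
clock: 6.18
tcp_pos: [0.6304, 0.0246, 0.2348]
orientation: [-0.003, -0.0, 1.0, -0.001]
wrist_force: [0.4, -0.7, 0.1]
finger_gap: 0.0166
```

```bash
python3 -c "
from h import *
s=read_camera('side');st()
z=lambda a,x,y,w,h,W,H:cv2.resize(a[y:y+h,x:x+w],(W,H),interpolation=cv2.INTER_CUBIC)
cv2.imwrite('pics/v5.png',z(s,230,160,80,80,560,560))"
```

```text
6.23 [0.6305 0.0244 0.2348] [[-1.0, -0.001, -0.006], [-0.001, 1.0, -0.001], [0.006, -0.001, -1.0]] F [-0.7 -0.  -2.1] gap 0.017 q [-0.09  0.43  0.23  1.37 -0.   -0.09]
```

View pics/v5.png

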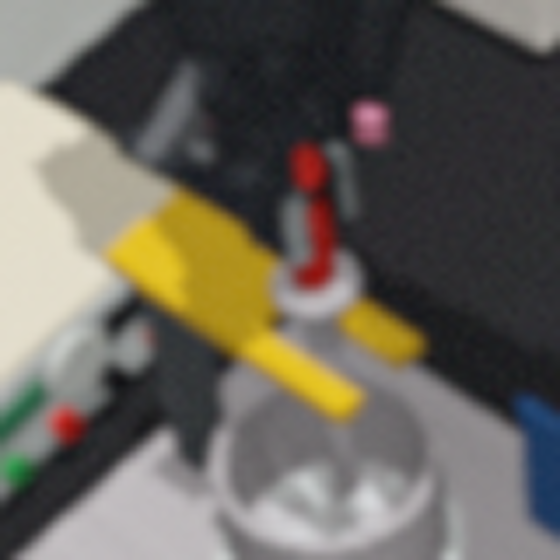

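The side crop shows the stem going down between the tines into the pot, with the collar just above them.

Call:
send_rows(
  series=[0, 0, 0.8, 0, 0, 0, 0, 0, 0, 1.5, 0, 0, 0, 0, 0, 0, 2.0, 0, 0, 0, 0, 0, 0, 2.3, 0, 0, 0, 0, 0, 0, 2.4, 0, 0, 0, 0, 0, 0, 2.4, 0, 0, 0, 0, 0, 0, 2.4, 0, 0, 0, 0],
)

```text
clock: 6.82
tcp_pos: [0.6314, 0.0234, 0.2126]
orientation: [-0.002, 0.0, 1.0, -0.001]
wrist_force: [-0.3, -0.1, -0.1]
finger_gap: 0.0168
```

```bash
python3 -c "
from h import *
st()"
```

```text
6.82 [0.6314 0.0234 0.2126] [[-1.0, 0.001, -0.003], [0.001, 1.0, -0.002], [0.003, -0.002, -1.0]] F [-0.3 -0.1 -0.1] gap 0.0168 q [-0.09  0.43  0.18  1.32 -0.   -0.09]
```

Call:
send_rows(
  series=[0, 0, 0.1, 0, 0, 0, 0, 0, 0, 0.2, 0, 0, 0, 0, 0, 0, 0.3, 0, 0, 0, 0, 0, 0, 0.3, 0, 0, 0, 0],
)

```text
clock: 7.15
tcp_pos: [0.6316, 0.0235, 0.2104]
orientation: [-0.001, 0.0, 1.0, -0.001]
wrist_force: [-1.6, -0.1, 3.7]
finger_gap: 0.017
```

```bash
python3 -c "
from h import *
st()"
```

```text
7.15 [0.6316 0.0235 0.2104] [[-1.0, 0.0, -0.002], [0.001, 1.0, -0.002], [0.002, -0.002, -1.0]] F [-1.6 -0.1  3.7] gap 0.017 q [-0.09  0.43  0.17  1.31 -0.   -0.09]
```

Call:
send_rows(
  series=[0, 0, 0, 0, 0, 0, 0.3, 0, 0, 0, 0, 0, 0, 0.4, 0, 0, 0, 0, 0, 0, 0.5, 0, 0, 0, 0, 0, 0, 0.6, 0, 0, 0, 0, 0, 0, 0.7, 0, 0, 0, 0, 0, 0, 0.7],
  newtons=30,
)

```text
clock: 7.65
tcp_pos: [0.6313, 0.0235, 0.2091]
orientation: [-0.002, 0.0, 1.0, -0.001]
wrist_force: [-0.8, 1.0, -0.6]
finger_gap: 0.0596
```

Call:
send_rows(
  series=[0, 0, -1, 0, 0, 0, 0.7, 0, 0, -3, 0, 0, 0, 0.8, 0, 0, -6, 0, 0, 0, 0.9, 0, 0, -8, 0, 0, 0, 1, 0, 0, -9, 0, 0, 0, 1, 0, 0, -9, 0, 0, 0, 1],
)

```text
clock: 8.15
tcp_pos: [0.6329, 0.0236, 0.3034]
orientation: [0.001, 0.0, 1.0, -0.001]
wrist_force: [0.7, -0.2, 0.5]
finger_gap: 0.0854
```

```bash
python3 -c "
from h import *
s=read_camera('side');st()
z=lambda a,x,y,w,h,W,H:cv2.resize(a[y:y+h,x:x+w],(W,H),interpolation=cv2.INTER_CUBIC)
cv2.imwrite('pics/v6.png',z(s,230,160,80,80,480,480))
c=np.array([.4928,-.2705]);w=.12
g=c+np.array([np.cos(w),np.sin(w)])*-.035
print(g)
go([(*g,.30),(*g,.06),(*g,.0)],w+np.pi/2)"
```

```text
8.2 [0.6324 0.0236 0.3013] [[-1.0, 0.0, 0.0], [0.0, 1.0, -0.002], [-0.0, -0.002, -1.0]] F [-0.6 -0.7  0.2] gap 0.0852 q [-0.09  0.43  0.39  1.53 -0.   -0.09]
[ 0.4580517  -0.27468993]
shift cm [ 17.42 -29.84   0.19] turn [-0.11  0.   -6.9 ]
shift cm [ 17.43 -29.79  24.19] turn [-0.11  0.   -6.9 ]
shift cm [ 17.43 -29.78  30.19] turn [-0.11  0.   -6.9 ]
```

View pics/v6.png

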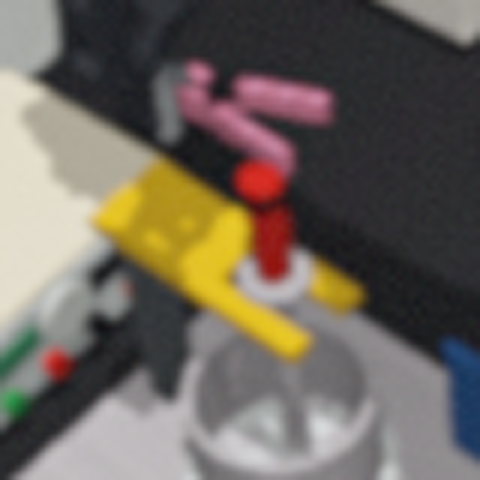

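The side crop shows the probe hanging by its collar on the tines, upright with its stem in the pot. Now to the clip.

Call:
send_rows(
  series=[1, -1.7, 0, 0, 0, -2, 1, 2.8, -4.8, 0, 0, 0, -5, 1, 4.7, -8.0, 0, 0, 0, -6.9, 1, 6.6, -11.3, 0, 0, 0, -6.9, 1, 8.6, -14.7, 0, 0, 0, -6.9, 1, 10.6, -18.1, 1.5, 0, 0, -6.9, 1, 12.5, -21.4, 4, 0, 0, -6.9, 1, 14.4, -24.7, 7, 0, 0, -6.9, 1, 16.2, -27.7, 10, 0, 0, -6.9, 1, 17.4, -29.8, 13, 0, 0, -6.9, 1],
)

```text
clock: 9.03
tcp_pos: [0.4596, -0.2688, 0.1782]
orientation: [-0.002, -0.06, 0.998, -0.001]
wrist_force: [0.4, 0.6, -0.8]
finger_gap: 0.0855
```

Call:
send_rows(
  series=[0, 0, 3, 0, 0, 0, 0.8, 0, 0, 6, 0, 0, 0, 0.8, 0, 0, 8, 0, 0, 0, 0.8, 0, 0, 9, 0, 0, 0, 0.8, 0, 0, 9, 0, 0, 0, 0.8, 0, 0, 9, 0, 0, 0, 0.8],
)

```text
clock: 9.53
tcp_pos: [0.4606, -0.2671, 0.0893]
orientation: [-0.002, -0.06, 0.998, -0.0]
wrist_force: [0.8, 0.3, 0.3]
finger_gap: 0.0684
```

```bash
cat > m2.py <<'E'
from h import *
s=read_camera('side');t=read_camera('top');st()
z=lambda a,x,y,w,h,W,H:cv2.resize(a[y:y+h,x:x+w],(W,H),interpolation=cv2.INTER_CUBIC)
cv2.imwrite('pics/side7.png',s);cv2.imwrite('pics/top7.png',t)
cv2.imwrite('pics/v7.png',np.hstack([z(t,330,200,80,80,400,400),z(s,330,170,80,80,400,400)]))
w=.12
g=np.array([.4928,-.2705])+np.array([np.cos(w),np.sin(w)])*-.035
go([(*g,.002)],w+np.pi/2)
E
python3 m2.py
```

```text
9.63 [ 0.4618 -0.268   0.0908] [[-0.993, -0.12, -0.002], [-0.12, 0.993, -0.003], [0.002, -0.003, -1.0]] F [ 0.5 -1.4  0.6] gap 0.0683 q [-0.67  0.32 -0.3   0.95 -0.   -0.79]
shift cm [ 0.44 -0.59  8.89] turn [-0.16 -0.11  0.02]
```

View pics/v7.png

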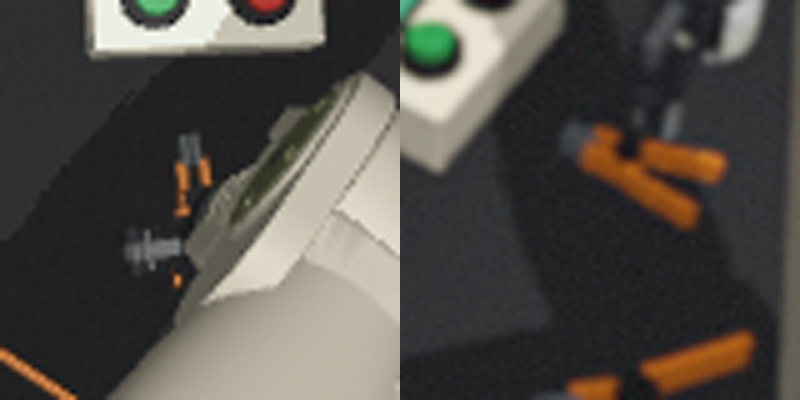

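The top crop shows the gripper finger over the small orange clip's handles at about px (360,250), with the jaws up at (368,229). The side crop shows the clip untouched.

Call:
send_rows(
  series=[0.4, -0.6, 2, 0, 0, 0, 0.8, 0.4, -0.6, 4, 0, 0, 0, 0.8, 0.4, -0.6, 6, 0, 0, 0, 0.8, 0.4, -0.6, 7.5, 0, 0, 0, 0.8, 0.4, -0.6, 8, 0, 0, 0, 0.8, 0.4, -0.6, 8, 0, 0, 0, 0.8, 0.4, -0.6, 8, 0, 0, 0, 0.8],
  newtons=30,
)

```text
clock: 10.22
tcp_pos: [0.4582, -0.2746, 0.0107]
orientation: [-0.001, -0.06, 0.998, -0.001]
wrist_force: [-0.1, -0.6, 0.4]
finger_gap: 0.0683
```

```bash
python3 -c "
from h import *
st();go([(.458,-.2747,.002)],.12+np.pi/2)"
```

```text
10.22 [ 0.4582 -0.2746  0.0107] [[-0.993, -0.12, -0.002], [-0.12, 0.993, -0.003], [0.002, -0.003, -1.0]] F [-0.1 -0.6  0.4] gap 0.0683 q [-0.69  0.41 -0.4   0.76 -0.   -0.81]
shift cm [ 0.02 -0.01  0.87] turn [-0.14 -0.14  0.02]
```

Call:
send_rows(
  series=[0, 0, 0.4, 0, 0, 0, 0.6, 0, 0, 0.7, 0, 0, 0, 0.5, 0, 0, 0.8, 0, 0, 0, 0.4, 0, 0, 0.8, 0, 0, 0, 0.3, 0, 0, 0.8, 0, 0, 0, 0.2, 0, 0, 0.8, 0, 0, 0, 0.1, 0, 0, 0.8, 0, 0, 0, 0, 0, 0, 0.8, 0, 0, 0, 0, 0, 0, 0.8, 0, 0, 0, 0],
)

```text
clock: 10.97
tcp_pos: [0.4579, -0.2736, 0.003]
orientation: [-0.001, -0.06, 0.998, -0.001]
wrist_force: [-1.3, 3.5, 10.7]
finger_gap: 0.0252
```

```bash
python3 -c "
from h import *
st()"
```

```text
10.97 [ 0.4579 -0.2736  0.003 ] [[-0.993, -0.12, -0.002], [-0.12, 0.993, -0.001], [0.002, -0.001, -1.0]] F [-1.3  3.5 10.7] gap 0.0252 q [-0.69  0.42 -0.41  0.74 -0.   -0.81]
```

```bash
python3 -c "
from h import *
go([(.458,-.2736,.15),(.427,-.0267,.15),(.427,-.0267,.079)],-.054+np.pi/2)"
```

```text
shift cm [ 2.00e-02 -1.00e-02 -1.47e+01] turn [-0.07 -0.1  10.01]
shift cm [  0.12  24.87 -14.73] turn [-0.07 -0.1  10.01]
shift cm [ 0.11 24.88 -7.63] turn [-0.07 -0.1  10.01]
```

Call:
send_rows(
  series=[0, 0, -1, 0, 0, 0, 0, 0, 0, -3, 0, 0, 0, 0, 0, 0, -6, 0, 0, 0, 0, 0, 0.5, -9, 0, 0, 1, 0, 0, 2, -12, 0, 0, 3, 0, 0, 4.5, -14, 0, 0, 6, 0, 0, 7.5, -14.7, 0, 0, 9, 0, 0, 11, -14.7, 0, 0, 10, 0, 0, 14.5, -14.7, 0, 0, 10, 0, 0, 18, -14.7, 0, 0, 10, 0],
)

```text
clock: 11.8
tcp_pos: [0.4361, -0.0941, 0.1493]
orientation: [-0.001, 0.028, 1.0, -0.001]
wrist_force: [-0.0, 0.2, -0.1]
finger_gap: 0.0246
```

```bash
python3 -c "
from h import *
st();go([(.427,-.0267,.15),(.427,-.0267,.079)],-.054+np.pi/2)"
```

```text
11.8 [ 0.4361 -0.0941  0.1493] [[-0.998, 0.056, -0.002], [0.056, 0.998, -0.002], [0.002, -0.003, -1.0]] F [-0.   0.2 -0.1] gap 0.0246 q [-0.39  0.11 -0.42  1.04 -0.   -0.34]
shift cm [ 1.28  6.68 -0.08] turn [-0.15 -0.1  -0.1 ]
shift cm [1.27 6.7  7.02] turn [-0.15 -0.1  -0.1 ]
```

Call:
send_rows(
  series=[0.5, 2.5, 0, 0, 0, 0, 0, 1.0, 5, 1, 0, 0, 0, 0, 1.3, 6.6, 3, 0, 0, 0, 0, 1.3, 6.7, 5, 0, 0, 0, 0, 1.3, 6.7, 6.5, 0, 0, 0, 0, 1.3, 6.7, 7, 0, 0, 0, 0, 1.3, 6.7, 7, 0, 0, 0, 0, 1.3, 6.7, 7, 0, 0, 0, 0],
)

```text
clock: 12.47
tcp_pos: [0.427, -0.0279, 0.0788]
orientation: [-0.001, 0.027, 1.0, -0.001]
wrist_force: [-0.3, 0.0, 0.0]
finger_gap: 0.0252
```

```bash
cat > m3.py <<'E'
from h import *
import sys
s=read_camera('side');t=read_camera('top');st();S_=get_state()
z=lambda a,x,y,w,h,W,H:cv2.resize(a[y:y+h,x:x+w],(W,H),interpolation=cv2.INTER_CUBIC)
k=sys.argv[1]
cv2.imwrite(f'pics/side{k}.png',s);cv2.imwrite(f'pics/top{k}.png',t)
cv2.imwrite(f'pics/v{k}.png',np.hstack([z(t,270,185,60,75,400,500),z(s,290,200,60,75,400,500)]))
p=S_["tcp_pos"];d=-rot(S_["orientation"]).as_matrix()[:,0]
for n in C: print(n,"jawtip/pivot/tail top face",proj(n,[p+d*x+[0,0,.015] for x in(.077,.035,-.025)]).round(1).tolist())
E
python3 m3.py 8
```

```text
12.57 [ 0.4277 -0.0282  0.0793] [[-0.998, 0.055, -0.002], [0.055, 0.998, -0.002], [0.001, -0.002, -1.0]] F [-0.3  0.3 -0.3] gap 0.0247 q [-0.25  0.15 -0.57  0.86 -0.   -0.2 ]
side jawtip/pivot/tail top face [[327.2, 234.6], [339.6, 242.8], [357.9, 254.9]]
top jawtip/pivot/tail top face [[296.2, 234.1], [295.5, 247.8], [294.5, 267.6]]
```

View pics/v8.png

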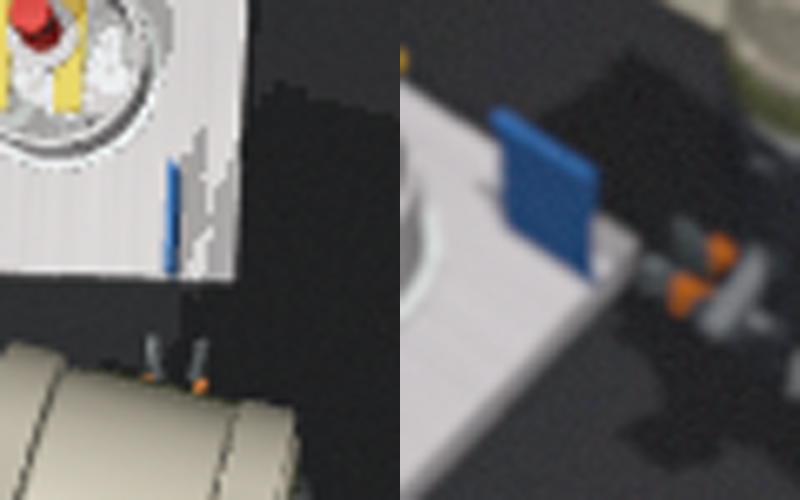

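```bash
cat > m4.py <<'E'
from fit import *
import sys
k=sys.argv[1]
blu=lambda b,g,r:(b>60)&(b>1.5*r)&(b>1.25*g)
fin=lambda p:[place(box((0,-2,35),(50,2,115)),p[0],p[1],-.054)]
for n,roi in(("top",(288,200,16,32)),("side",(298,208,28,40))):
    m=mask(n,cv2.imread(f"pics/{n}{k}.png"),blu,roi)
    print(n,m.sum()/S/S,*fit([(n,m,roi)],fin,[.534,-.032],[.006,.006]))
print("jaw mid tip top",onz("top",[(296.55,236)],.092),"side",onz("side",[(330.3,236.8)],.092))
c,s=np.cos(-.054),np.sin(-.054)
E
python3 m4.py 8
```

```text
top 26.916666666666668 [ 0.5338 -0.029 ] 0.3612392880685563
side 253.44444444444446 [ 0.534 -0.034] 0.11936392914653782
jaw mid tip top [[ 0.4989 -0.0335  0.092 ]] side [[ 0.4945 -0.0327  0.092 ]]
```

The top crop shows the jaws open at px (293,236) and (300,236), just ahead of the fin at about (296,226). The side crop agrees that the clip is held open and level, with the axis a few mm off to the right. I move left slightly and go forward.

Call:
send_rows(
  series=[0, 0.3, 0, 0, 0, 0, 0, -0.7, 0.3, 0, 0, 0, 0, 0, -1.5, 0.3, 0, 0, 0, 0, 0, -2.3, 0.3, 0, 0, 0, 0, 0, -3.1, 0.3, 0, 0, 0, 0, 0, -3.8, 0.3, 0, 0, 0, 0, 0, -4.2, 0.3, 0, 0, 0, 0, 0, -4.2, 0.3, 0, 0, 0, 0, 0, -4.2, 0.3, 0, 0, 0, 0, 0],
)

```text
clock: 13.32
tcp_pos: [0.4688, -0.0269, 0.0778]
orientation: [-0.002, 0.027, 1.0, -0.001]
wrist_force: [-1.0, -0.9, 0.0]
finger_gap: 0.0249
```

```bash
python3 m3.py 9
```

```text
13.42 [ 0.4683 -0.0268  0.0778] [[-0.999, 0.055, -0.004], [0.055, 0.999, -0.001], [0.004, -0.002, -1.0]] F [-0.5  0.8 -0.1] gap 0.0248 q [-0.23  0.22 -0.47  0.88 -0.   -0.17]
side jawtip/pivot/tail top face [[314.8, 228.1], [326.8, 236.1], [344.6, 247.8]]
top jawtip/pivot/tail top face [[295.7, 221.0], [295.0, 234.6], [294.0, 254.2]]
```

View pics/v9.png

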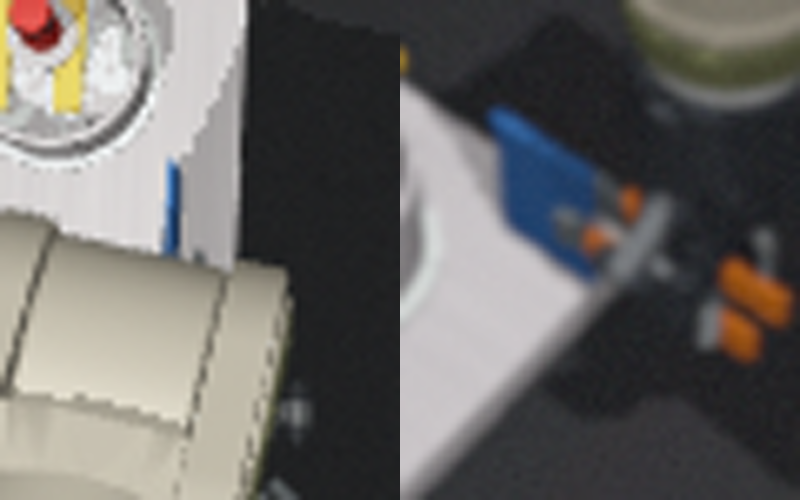

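The side crop shows the jaws straddling the fin's front edge, with the near jaw tip at about px (315,232). By my reckoning the tips are about 5 mm past the edge and centred within 1 mm. I go 12 mm further and then release slowly.

Call:
send_rows(
  series=[-0.4, -0.05, 0, 0, 0, 0, 0, -0.8, -0.05, 0, 0, 0, 0, 0, -1.2, -0.05, 0, 0, 0, 0, 0, -1.2, -0.05, 0, 0, 0, 0, 0, -1.2, -0.05, 0, 0, 0, 0, 0],
)

```text
clock: 13.83
tcp_pos: [0.4811, -0.0281, 0.078]
orientation: [-0.002, 0.027, 1.0, -0.001]
wrist_force: [-0.3, -0.1, -0.2]
finger_gap: 0.0251
```

```bash
python3 m3.py 10; python3 -c "
from h import *
s=cv2.imread('pics/side10.png').astype(int);b,g,r=s[...,0],s[...,1],s[...,2]
m=(r>90)&(r>1.6*b)&(r<255)&(g<.75*r);m[:, :295]=0;m[:,350:]=0;m[:205]=0;m[275:]=0
n,l,st_,c=cv2.connectedComponentsWithStats(m.astype(np.uint8));print(st_[1:],c[1:])"
```

```text
13.93 [ 0.4806 -0.0281  0.0779] [[-0.999, 0.055, -0.004], [0.055, 0.999, -0.002], [0.004, -0.002, -1.0]] F [-0.9 -0.4 -0.4] gap 0.0251 q [-0.22  0.24 -0.45  0.88 -0.   -0.17]
side jawtip/pivot/tail top face [[311.5, 225.7], [323.4, 233.5], [341.0, 245.2]]
top jawtip/pivot/tail top face [[296.0, 217.1], [295.4, 230.6], [294.4, 250.1]]
[[320 226   2   4   8]
 [314 232   4   3  10]
 [334 236  11  15 100]] [[320.5  227.5 ]
 [315.2  233.  ]
 [338.39 242.7 ]]
```

Call:
send_rows(
  series=[0, 0, 0, 0, 0, 0, 0.33, 0, 0, 0, 0, 0, 0, 0.38, 0, 0, 0, 0, 0, 0, 0.43, 0, 0, 0, 0, 0, 0, 0.48, 0, 0, 0, 0, 0, 0, 0.54, 0, 0, 0, 0, 0, 0, 0.6, 0, 0, 0, 0, 0, 0, 0.7, 0, 0, 0, 0, 0, 0, 0.8, 0, 0, 0, 0, 0, 0, 0.8, 0, 0, 0, 0, 0, 0, 0.8],
)

```text
clock: 14.77
tcp_pos: [0.4807, -0.0281, 0.078]
orientation: [-0.002, 0.027, 1.0, -0.001]
wrist_force: [-0.3, 0.3, -0.7]
finger_gap: 0.0685
```

```bash
cat > m5.py <<'E'
from h import *
import sys
k=sys.argv[1];st()
s=read_camera('side');cv2.imwrite(f'pics/side{k}.png',s)
s=s.astype(int);b,g,r=s[...,0],s[...,1],s[...,2]
m=(r>90)&(r>1.6*b)&(g<.75*r);m[:, :295]=0;m[:,352:]=0;m[:205]=0;m[265:]=0
n,l,q,c=cv2.connectedComponentsWithStats(m.astype(np.uint8));print(np.c_[q[1:],c[1:].round(1)])
print([(round(d["p"],2),d["box"]) for d in sil("side","clip",6)])
E
python3 m5.py 11
```

```text
14.77 [ 0.4807 -0.0281  0.078 ] [[-0.999, 0.055, -0.003], [0.055, 0.999, -0.002], [0.003, -0.002, -1.0]] F [-0.3  0.3 -0.7] gap 0.0685 q [-0.22  0.24 -0.45  0.88 -0.   -0.17]
[[319.  228.    3.    2.    5.  319.8 228.4]
 [328.  232.    4.    4.    9.  329.7 233.4]
 [334.  235.   13.    9.   76.  339.7 238.9]
 [324.  238.    4.    3.    9.  325.7 239.1]
 [329.  243.    9.   11.   62.  333.2 247.9]]
[(0.98, [358.1, 240.4, 47.1, 19.4]), (0.54, [411.0, 200.0, 24.4, 13.8]), (0.49, [255.0, 169.1, 29.9, 19.1]), (0.47, [307.7, 234.1, 36.4, 16.6])]
```

The clip stayed in place with its handles flared. I rise straight up and go to the button.

Call:
send_rows(
  series=[0, 0, -0.7, 0, 0, 0, 0.8, 0, 0, -2, 0, 0, 0, 0.8, 0, 0, -4, 0, 0, 0, 0.8, 0, 0, -7, 0, 0, 0, 0.8, 0, 0, -10, 0, 0, 0, 0.8, 0, 0, -13, 0, 0, 0, 0.5, 0, 0, -14, 0, 0, 0, 0, 0, 0, -14, 0, 0, 0, 0],
)

```text
clock: 15.53
tcp_pos: [0.4832, -0.0283, 0.2214]
orientation: [0.001, 0.027, 1.0, -0.002]
wrist_force: [1.0, 0.1, -0.7]
finger_gap: 0.0329
```

```bash
python3 m5.py 12; python3 -c "
from h import *
go([(.6191,-.2385,.16),(.6191,-.2385,.08)],-.054+np.pi/2)"
```

```text
15.53 [ 0.4832 -0.0283  0.2214] [[-0.999, 0.055, 0.003], [0.055, 0.999, -0.003], [-0.003, -0.003, -1.0]] F [ 1.   0.1 -0.7] gap 0.0329 q [-0.22  0.14 -0.2   1.23 -0.   -0.17]
[[315.  227.   32.   27.  327.  330.3 239.4]]
[(0.97, [356.7, 239.0, 46.2, 20.2]), (0.74, [309.1, 229.1, 36.1, 24.5]), (0.71, [411.9, 193.8, 32.9, 25.3]), (0.6, [253.6, 170.8, 30.2, 17.7]), (0.51, [444.9, 158.4, 21.7, 34.1])]
shift cm [-14.94 -20.27   5.76] turn [-0.11 -0.18 -0.03]
shift cm [-14.97 -20.26  13.76] turn [-0.11 -0.18 -0.03]
```

Call:
send_rows(
  series=[-1.5, -2, 0, 0, 0, 0, 0, -3.9, -5.2, 0, 0, 0, 0, 0, -6.3, -8.5, 0, 0, 0, 0, 0, -8.7, -11.8, 1, 0, 0, 0, 0, -11, -15, 2.5, 0, 0, 0, 0, -13, -17.6, 4, 0, 0, 0, 0, -14.5, -19.6, 5.5, 0, 0, 0, 0, -14.9, -20.3, 5.8, 0, 0, 0, 0, -14.9, -20.3, 5.8, 0, 0, 0, 0, -14.9, -20.3, 5.8, 0, 0, 0, 0],
)

```text
clock: 16.47
tcp_pos: [0.6173, -0.2379, 0.158]
orientation: [-0.004, 0.027, 1.0, 0.0]
wrist_force: [0.1, 0.7, 0.2]
finger_gap: -0.0002
```

```bash
python3 -c "
from h import *
st();go([(.6191,-.2385,.08)],-.054+np.pi/2)"
```

```text
16.47 [ 0.6173 -0.2379  0.158 ] [[-0.998, 0.055, -0.007], [0.055, 0.998, 0.001], [0.007, 0.0, -1.0]] F [0.1 0.7 0.2] gap -0.0002 q [-0.49  0.52  0.17  1.23 -0.   -0.43]
shift cm [-0.23 -0.05  7.8 ] turn [ 0.01 -0.41 -0.05]
```

Call:
send_rows(
  series=[-0.2, 0, 2, 0, 0, 0, 0, -0.2, 0, 4.5, 0, 0, 0, 0, -0.2, 0, 7, 0, 0, 0, 0, -0.2, 0, 8, 0, 0, 0, 0, -0.2, 0, 8.4, 0, 0, 0, 0, -0.2, 0, 8.4, 0, 0, 0, 0],
)

```text
clock: 16.97
tcp_pos: [0.6199, -0.2378, 0.076]
orientation: [-0.002, 0.027, 1.0, -0.001]
wrist_force: [-0.3, -0.1, 1.1]
finger_gap: -0.0001
```

Call:
send_rows(
  series=[0, 0, 0.2, 0, 0, 0, 0, 0, 0, 0.4, 0, 0, 0, 0, 0, 0, 0.6, 0, 0, 0, 0, 0, 0, 0.6, 0, 0, 0, 0],
)

```text
clock: 17.3
tcp_pos: [0.6214, -0.2394, 0.0709]
orientation: [-0.0, 0.027, 1.0, -0.001]
wrist_force: [0.4, -0.3, 2.0]
finger_gap: -0.0001
```

```bash
python3 -c "
from h import *
st()"
```

```text
17.3 [ 0.6214 -0.2394  0.0709] [[-0.999, 0.055, -0.001], [0.055, 0.999, -0.003], [0.001, -0.003, -1.0]] F [ 0.4 -0.3  2. ] gap -0.0001 q [-0.49  0.57  0.04  1.04 -0.   -0.43]
```

Call:
send_rows(
  series=[0.1, 0.1, 0.15, 0, 0, 0, 0, 0.1, 0.1, 0.3, 0, 0, 0, 0, 0.1, 0.1, 0.3, 0, 0, 0, 0],
)

```text
clock: 17.55
tcp_pos: [0.6205, -0.2387, 0.0677]
orientation: [-0.0, 0.027, 1.0, -0.002]
wrist_force: [1.7, -0.8, 4.5]
finger_gap: -0.0001
```

Call:
send_rows(
  series=[0, 0, 0.15, 0, 0, 0, 0, 0, 0, 0.3, 0, 0, 0, 0, 0, 0, 0.3, 0, 0, 0, 0],
)

```text
clock: 17.8
tcp_pos: [0.6205, -0.2387, 0.066]
orientation: [-0.0, 0.027, 1.0, -0.002]
wrist_force: [0.5, -0.7, 10.8]
finger_gap: 0.0001
```

Call:
send_rows(
  series=[0, 0, 0.1, 0, 0, 0, 0, 0, 0, 0.2, 0, 0, 0, 0, 0, 0, 0.2, 0, 0, 0, 0],
)

```text
clock: 18.05
tcp_pos: [0.6206, -0.2387, 0.0658]
orientation: [0.0, 0.027, 1.0, -0.002]
wrist_force: [-2.5, 0.0, 20.1]
finger_gap: -0.0
```

The force rose from about 2 N at z = 71 mm to 20 N at a dead stop at 66 mm, so the button is fully in. I retract.

Call:
send_rows(
  series=[0, 0, -1, 0, 0, 0, 0, 0, 0, -4, 0, 0, 0, 0, 0, 0, -8, 0, 0, 0, 0, 0, 0, -12, 0, 0, 0, 0, 2, -3, -14, 0, 0, 0, 0, 5, -6, -14, 0, 0, 0, 0, 8, -9, -14, 0, 0, 0, 0, 10, -11, -14, 0, 0, 0, 0, 10, -11, -14, 0, 0, 0, 0, 10, -11, -14, 0, 0, 0, 0],
)

```text
clock: 18.88
tcp_pos: [0.5121, -0.3426, 0.2016]
orientation: [-0.003, 0.029, 1.0, 0.0]
wrist_force: [-0.8, 0.7, 1.0]
finger_gap: 0.0002
```

```bash
python3 m5.py 13; python3 -c "
from h import *
t=read_camera('top');s=cv2.imread('pics/side13.png')
z=lambda a,x,y,w,h,W,H:cv2.resize(a[y:y+h,x:x+w],(W,H),interpolation=cv2.INTER_CUBIC)
cv2.imwrite('pics/v13.png',np.hstack([z(t,150,150,250,120,500,240),np.zeros((240,300,3),np.uint8)]).astype(np.uint8)[:, :500])
a=z(s,180,150,180,120,500,333);cv2.imwrite('pics/v13.png',np.vstack([cv2.imread('pics/v13.png'),a]))"
```

```text
18.88 [ 0.5121 -0.3426  0.2016] [[-0.998, 0.058, -0.005], [0.058, 0.998, 0.0], [0.005, 0.0, -1.0]] F [-0.8  0.7  1. ] gap 0.0002 q [-0.72  0.41  0.11  1.28 -0.   -0.66]
[[314.  227.   33.   27.  319.  329.7 239.2]]
[(0.87, [308.9, 230.0, 35.3, 23.9]), (0.82, [356.1, 241.2, 47.0, 18.4]), (0.59, [342.4, 164.3, 10.9, 2.1]), (0.53, [256.2, 170.4, 28.3, 17.6])]
```

View pics/v13.png

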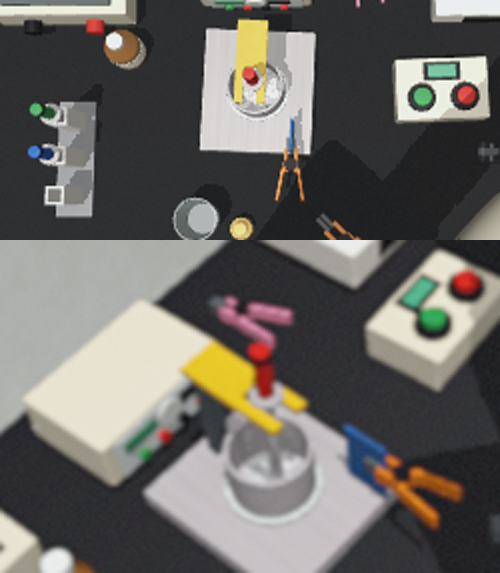

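The final picture shows the probe hanging in the fork at top px (275,188), the clip clamped on the fin at top px (295,230), and the blue and green probes still in their cups. The arm is clear.

```bash
python3 -c "
from workcell import *
print(hand_in())"
```

```text
the job is handed in; nothing more can be done
None
```

I did all three steps in the order asked and handed the job in at about 19 s of the 61 s allowed.

- **Probe:** The red probe hangs upright by its collar in the yellow fork, with its stem down in the pot. Contact came at 3.7 N, at the height I had worked out.
- **Clip:** The smaller orange clip was squeezed open and released with its jaws over the blue fin. It stayed within about 1 px from when the gripper withdrew until the final picture.
- **Start button:** I pressed green until it hit a hard stop at 20 N, about 6 mm down. I judged this from force and travel; its joint was not read directly.
- **Everything else:** The stop button was never approached. The blue and green probes are still in their cups, and nothing else visible in the last picture had moved. The arm ended clear of everything.

**Checks that disagreed:** The two cameras differed by 2–5 mm in y, and the top-view fit of the thin fin was poor. I settled the fin alignment from the close-up side view instead. The clip also sat about 6 mm further back in the grip than planned, which I allowed for.

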